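Power up the card counter: three wireless switches in order

TASK

Open up the card counter: with closed fingers, press the white-bar end of the rockers fully down to switch on first the red one, then the green one, then the yellow one. Leave the blue switch off, do not lift or drag any switch out of its place in the rack, leave the other things on the counter alone, and finish clear of everything.

Things in the scene. Friction and masses are not known exactly. Their poses are not given: they have to be found in the camera images.
- rack: low open wooden tray fixed to the counter, 100 mm (its x) by 286 mm (its y), rim 18 mm above the counter, with four pockets side by side along its y at 70 mm pitch (centres at y = -105, -35, 35 and 105 mm); its floor is 6 mm thick. Origin: centre of the underside, on the counter; z up, x away from the robot side
- red_unit: wireless switch with the red rocker, for the radio hub: loose white housing 84 (x) x 60 (y) x 20 mm high, 0.2 to 0.42 kg, in any one of the rack's pockets with 2 mm play, underside 6 mm above the counter. Cheeks beside the rocker's middle reach 34 mm above the underside. Origin: centre of the underside; z up; the rocker's ON end is the -x end, nearest the robot
- red_bar (a point): top of the white bar that lies across the ON end of the red rocker (bar 8 mm wide, 32 mm long along the unit's y, standing 4 mm proud); it moves with the rocker. Off, it is about 49 mm above the counter; fully on, about 39 mm (10 mm of travel). It lies 23 mm from the unit's centre towards the unit's -x
- red (a joint): tilt of the red rocker (64 mm by 44 mm, 8 mm thick paddle pivoted across its middle, 31 mm above the unit's underside): 0 = off, white-bar end up; 0.44 rad = fully on, white-bar end down against its stop. No spring: it takes about 3 N at the bar to move it, and it stays where it is left. Starts between 0 and 0.06
- green_unit: wireless switch with the green rocker, for the shelf lights: loose white housing 84 (x) x 60 (y) x 20 mm high, 0.2 to 0.42 kg, in any one of the rack's pockets with 2 mm play, underside 6 mm above the counter. Cheeks beside the rocker's middle reach 34 mm above the underside. Origin: centre of the underside; z up; the rocker's ON end is the -x end, nearest the robot
- green_bar (a point): top of the white bar that lies across the ON end of the green rocker (bar 8 mm wide, 32 mm long along the unit's y, standing 4 mm proud); it moves with the rocker. Off, it is about 49 mm above the counter; fully on, about 39 mm (10 mm of travel). It lies 23 mm from the unit's centre towards the unit's -x
- green (a joint): tilt of the green rocker (64 mm by 44 mm, 8 mm thick paddle pivoted across its middle, 31 mm above the unit's underside): 0 = off, white-bar end up; 0.44 rad = fully on, white-bar end down against its stop. No spring: it takes about 3 N at the bar to move it, and it stays where it is left. Starts between 0 and 0.06
- yellow_unit: wireless switch with the yellow rocker, for the counter lamp: loose white housing 84 (x) x 60 (y) x 20 mm high, 0.2 to 0.42 kg, in any one of the rack's pockets with 2 mm play, underside 6 mm above the counter. Cheeks beside the rocker's middle reach 34 mm above the underside. Origin: centre of the underside; z up; the rocker's ON end is the -x end, nearest the robot
- yellow_bar (a point): top of the white bar that lies across the ON end of the yellow rocker (bar 8 mm wide, 32 mm long along the unit's y, standing 4 mm proud); it moves with the rocker. Off, it is about 49 mm above the counter; fully on, about 39 mm (10 mm of travel). It lies 23 mm from the unit's centre towards the unit's -x
- yellow (a joint): tilt of the yellow rocker (64 mm by 44 mm, 8 mm thick paddle pivoted across its middle, 31 mm above the unit's underside): 0 = off, white-bar end up; 0.44 rad = fully on, white-bar end down against its stop. No spring: it takes about 3 N at the bar to move it, and it stays where it is left. Starts between 0 and 0.06
- blue_unit: wireless switch with the blue rocker, for the window display (to stay off): loose white housing 84 (x) x 60 (y) x 20 mm high, 0.2 to 0.42 kg, in any one of the rack's pockets with 2 mm play, underside 6 mm above the counter. Cheeks beside the rocker's middle reach 34 mm above the underside. Origin: centre of the underside; z up; the rocker's ON end is the -x end, nearest the robot
- blue_bar (a point): top of the white bar that lies across the ON end of the blue rocker (bar 8 mm wide, 32 mm long along the unit's y, standing 4 mm proud); it moves with the rocker. Off, it is about 49 mm above the counter; fully on, about 39 mm (10 mm of travel). It lies 23 mm from the unit's centre towards the unit's -x
- blue (a joint): tilt of the blue rocker (64 mm by 44 mm, 8 mm thick paddle pivoted across its middle, 31 mm above the unit's underside): 0 = off, white-bar end up; 0.44 rad = fully on, white-bar end down against its stop. No spring: it takes about 3 N at the bar to move it, and it stays where it is left. Starts between 0 and 0.06
- glue_stick: loose upright glue stick, white with an orange cap, 31 mm diameter, 94 mm tall; origin: centre of its base; stands on the robot's side of the rack
- tape_roll: loose roll of pink tape lying flat, 60 mm outside diameter, 24 mm high; origin: centre of its underside; lies on the robot's side of the rack
- sticker_tray: loose grey tray of stickers, 100 by 130 by 30 mm; origin: centre of its underside; beyond the rack
- pen_cup: loose blue cup, 68 mm across, 75 mm tall, with pens reaching 122 mm above the counter; origin: centre of its base; beyond the rack

How it is judged:
On the way, in this order (a step that is already met when the one before it is completed fails the run):
1. red is fully on while green and yellow are still off (value of joint red above 0.36 rad and value of joint each of green, yellow below 0.15 rad), for 0.1 s.
2. then green is fully on, with red on and yellow still off (value of joint each of red, green above 0.36 rad and value of joint yellow below 0.15 rad), for 0.1 s.
3. then yellow is fully on, with red and green on (value of joint each of red, green, yellow above 0.36 rad), for 0.1 s.
At the end, for the whole second after the job is handed in: red, green and yellow rockers at least 0.36 rad over (of 0.44), blue below 0.15; all four switches flat in their pockets (within 10 mm of the start, underside below 10 mm, tilt below 0.08 rad); the other four things within 20 mm of where they stood; all at rest (all of step 3 and value of joint blue below 0.15 rad and height (world z) of each of red_unit, green_unit, yellow_unit, blue_unit below 0.01 m and angle between each of red_unit, green_unit, yellow_unit, blue_unit's own z axis and vertical below 0.08 rad and distance of each of red_unit, green_unit, yellow_unit, blue_unit from where it was at the start of the episode below 0.01 m and distance of each of glue_stick, tape_roll, sticker_tray, pen_cup from where it was at the start of the episode below 0.02 m and linear speed of each of red_unit, green_unit, yellow_unit, blue_unit, glue_stick, tape_roll, sticker_tray, pen_cup below 0.01 m/s); the robot touches nothing.
It fails at once if green is pressed before red is on (value of joint green above 0.15 rad and value of joint red below 0.3 rad).
It fails at once if yellow is pressed before green is on (value of joint yellow above 0.15 rad and value of joint green below 0.3 rad).
It fails at once if the blue rocker is pressed (beyond 0.15 rad) (value of joint blue above 0.15 rad).
It fails at once if a switch is lifted more than 8 mm or carried more than 15 mm from its place (height (world z) of any of red_unit, green_unit, yellow_unit, blue_unit above 0.014 m or distance of any of red_unit, green_unit, yellow_unit, blue_unit from where it was at the start of the episode above 0.015 m).
It fails at once if another thing on the counter is moved more than 20 mm or tipped (distance of any of glue_stick, tape_roll, sticker_tray, pen_cup from where it was at the start of the episode above 0.02 m or angle between any of glue_stick, tape_roll, sticker_tray, pen_cup's own z axis and vertical above 0.3 rad).
It also fails if it takes over 48 s, if anything falls off the work surface, if the arm or the gripper's body presses on something with over 40 N, if the wrist force passes 120 N, or if a joint passes its speed limit or range.

ROBOT

A 6-joint arm with a two-finger parallel gripper is mounted at the origin on the work surface. World frame = base frame: x ahead of the robot, y to its left, z up, the work surface at z = 0. Lengths are in m, angles in rad, forces in N, time in s.
With the tool pointing down it reaches from about 0.15 to 0.775 m from the base axis. Payload 6.1 kg.
Tool frame: the origin (TCP) lies on the centre line of the jaws, within the pads' length; the fingertips stand 25 mm ahead of it and the grasp point (between the pads) lies 6 mm ahead of it; z points along the fingers, y is the line along which they close (so a half turn about z gives the same grasp; the last joint's range is limited). The gripper opens to 85 mm and grips with 20 to 120 N. Pads are 22 mm wide; open, the fingers measure 114 mm over their backs; the gripper's body (76 mm by 85 mm) begins 54 mm behind the grasp point. The pads swing forward as they close: fully open they stand 13 mm farther back than shut.
Start: joints at [1.338, 0.126, -0.04, 1.405, 0, 1.571], TCP at [0.121, 0.511, 0.256] pointing down, gripper open.
Joint ranges: [-2.72, 2.72], [-0.95, 1.95], [-1.27, 1.35], [-1.78, 2.02], [-1.46, 1.47], [-3.14, 3.14]. Speed limits (rad/s): [2.39, 2.39, 3.01, 3.14, 3.14, 3.14].

INTERFACE

Orientations are given as [roll, pitch, yaw] about the fixed x, y, z axes, in that order (R = Rz(yaw) Ry(pitch) Rx(roll)).
In Python, from rig import read_state, snapshot, get_calibration, sign_off gives the robot as it stands.
- The arm moves only by the tool carry_out, never from a script. Its argument "deltas" is a list of rows, each a list of 2 entries, a list of its own where there are three numbers: the shift along the tool's x, y, z in m, then the turn about the tool's z in degrees. In form: [[[dx, dy, dz], roll], ...]. A call has 1 to 5 rows; each row is the pose to reach, as a shift and turn from the pose commanded when the call began, along the tool's axes at that moment; what a row does not reach only later rows make up. A row lasts 1/8 s, in which the tool goes at most 62.5 mm and 10.7 degrees, less where a joint would pass 70% of its speed; a pose out of reach is approached as far as the arm can. A call with a gripper value outside its range is refused whole. "fingers" is the closure, from 0 (fully open) to 1 (shut), set as the call begins (left out, the last holds). The fingers move at their own pace and stop on an object; the grip force is fixed at half the most. Time passes only in rows, so rows that repeat a pose let the fingers close. It gives the time, the measured TCP pose, the force, the opening and the grip force at its end, in the units of the state.
- read_state(): the state, without advancing time (a new reading comes with each control period).
- snapshot(name): name is "scene" or "top" or "wrist"; returns the picture (400x640x3 uint8, red, green, blue); there is no depth.
- get_calibration(name): a dict with "fx", "fy", "cx", "cy" (pixels), "D" ([k1, k2, p1, p2, k3] as OpenCV has them; the pictures are not rectified), "R" (3x3) and "t" (3): a world point X has camera coordinates R X + t. Camera axes: x right, y down, z forward; pixel columns grow to the right and rows downward; lengths in m; the calibration is good to about 2 mm. A picture is of the moment at which its call begins: read the wrist's pose just before it. get_calibration takes no time and is no camera call; for the wrist camera it gives the pose at the moment of the call.
- sign_off(): hands the job in; it is judged then, once.
The state is a dict: "t": time; "q": joint angles; "dq": joint speeds; "effort": joint torques, N m; "tcp_pos": TCP position; "eef_rot": TCP orientation; "ft_force": force on the tool from outside, world axes, zero at the start; "ft_torque": the same for the moment, N m; "width": finger opening in m; "grasp_force": force on a finger pad.
Only numpy, scipy, OpenCV 4.12 (cv2) and the standard library are available. Lean on these libraries where they do the work, as an engineer would, in place of code of your own. Each camera call takes 0.05 s, during which the arm holds its last target. There are 200 camera calls.

## Working session

There is one attempt and no reset: what is moved stays moved. The work goes in short steps, Python scripts to look and compute and a tool call to move; the robot and the scene stay as the last step left them, time stands still between calls to the robot, and variables do not carry over. Pictures are saved under pics/ and viewed, at most 10 in all, crops included, and the job is handed in when it is done.

Besides the shell and the picture viewer there is one more tool, called after "Emit:" by a JSON object that holds its "method" and its "body", one argument or row to a line. carry_out: Moves the arm, as the interface text tells. Its arguments: {"type":"object","properties":{"deltas":{"type":"array","items":{"type":"array"}},"fingers":{"type":"number"}},"required":["deltas"]}

```bash
mkdir -p pics; ls; python3 - <<'E'
from rig import *
import cv2,numpy as np
s=read_state();print({k:np.round(s[k],3).tolist() for k in s})
for n in("scene","top"):
    cv2.imwrite(f"pics/{n}0.png",snapshot(n)[:,:,::-1])
    print({k:np.round(v,3).tolist() for k,v in get_calibration(n).items()})
E
```

```text
pics
{'t': 0.0, 'q': [1.338, 0.126, -0.041, 1.405, 0.0, 1.571], 'dq': [-0.0, -0.001, 0.001, 0.0, 0.001, -0.002], 'effort': [-0.003, -43.591, 35.293, 0.017, -0.0, -0.0], 'tcp_pos': [0.121, 0.51, 0.256], 'eef_rot': [-3.14, -0.0, 2.909], 'ft_force': [-0.574, 0.631, 0.488], 'ft_torque': [-0.014, 0.007, -0.037], 'grasp_force': 0.0, 'width': 0.086}
{'fx': 447.378, 'fy': 447.378, 'cx': 326.645, 'cy': 195.237, 'D': [-0.026, 0.0, 0.0, 0.0, 0.0], 'R': [[0.592, 0.806, 0.011], [0.523, -0.373, -0.767], [-0.614, 0.46, -0.642]], 't': [-0.36, -0.253, 1.159]}
{'fx': 423.042, 'fy': 423.042, 'cx': 312.096, 'cy': 202.717, 'D': [-0.063, 0.0, 0.0, 0.0, 0.0], 'R': [[-0.016, -0.999, 0.048], [-0.991, 0.009, -0.134], [0.133, -0.05, -0.99]], 't': [0.001, 0.564, 0.672]}
```

View pics/top0.png

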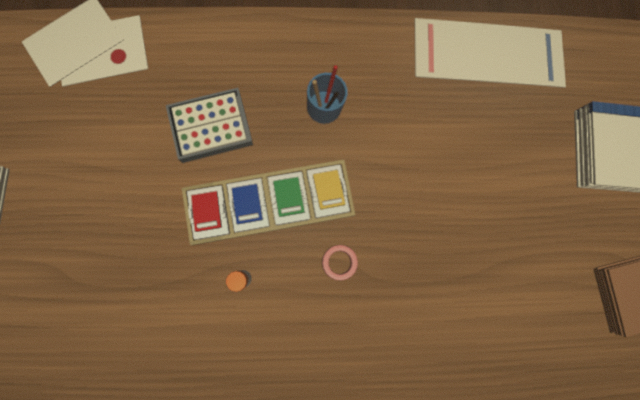

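View pics/scene0.png

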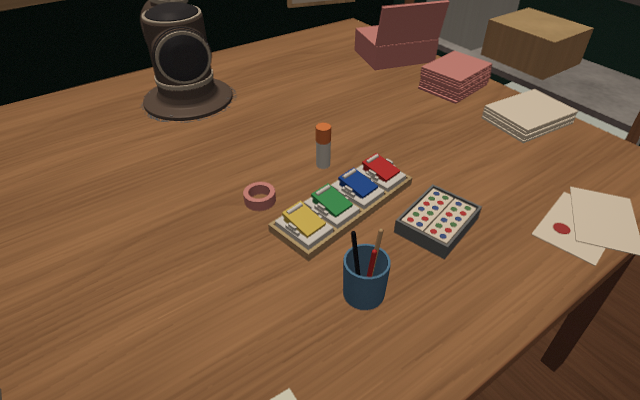

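The top view shows, left to right, red (206,211), blue (246,204), green (289,197) and yellow (329,189). The white bars lie on the near (lower) side, with the glue stick at (236,281) and the tape at (340,262). The scene view shows the same order. Next I measure the bars and obstacles.

```bash
cat > h.py <<'E'
import cv2,numpy as np
from rig import *
HSV={"red":[((0,150,90),(6,255,255)),((174,150,90),(180,255,255))],"blue":[((108,120,60),(128,255,255))],"green":[((50,100,50),(80,255,255))],"yellow":[((19,120,130),(30,255,255))]}
def ray(c,uv,z):
    p=cv2.undistortPoints(np.array([[uv]],float),np.array([[c["fx"],0,c["cx"]],[0,c["fy"],c["cy"]],[0,0,1]]),np.array(c["D"],float))[0,0]
    R=np.array(c["R"]);o=-R.T@np.array(c["t"]);d=R.T@np.array([*p,1]);return o+d*(z-o[2])/d[2]
def paddles(im,roi=None):
    h=cv2.cvtColor(im,cv2.COLOR_RGB2HSV);out={}
    for n,rs in HSV.items():
        m=sum(cv2.inRange(h,*r) for r in rs)
        if roi:
            k=np.zeros_like(m);a,b,c,d=roi;k[b:d,a:c]=255;m&=k
        k,l,st,ce=cv2.connectedComponentsWithStats(m)
        if k<2: continue
        i=1+st[1:,4].argmax();cn=cv2.findContours((l==i).astype(np.uint8),0,2)[0][0]
        out[n]=(cv2.minAreaRect(cn),st[i,4],cv2.convexHull(cn),h)
    return out
E
python3 - <<'E'
from h import *
c=get_calibration("top");im=snapshot("top")
P=paddles(im,(180,160,356,244))
for n,(r,a,hull,h) in P.items():
    k=np.zeros(im.shape[:2],np.uint8);cv2.fillConvexPoly(k,hull,255);k=cv2.erode(k,np.ones((3,3)))
    w=k&cv2.inRange(h,(0,0,110),(180,110,255));m=cv2.moments(w,True)
    uv=(m["m10"]/max(m["m00"],1),m["m01"]/max(m["m00"],1))
    print(n,a,np.round(r[0],1),np.round(r[1],1),round(r[2],1),"paddle",ray(c,r[0],.041).round(4),"bar",m["m00"],np.round(uv,1),ray(c,uv,.049).round(4))
for n,uv,z in(("glue",(236,281),.094),("tape",(340,262.5),.024),("cup",(326,90),.075),("tray",(209,124),.03),("rackNL",(190,243),.018),("rackNR",(354,214),.018),("rackFL",(183,187),.018),("rackFR",(345,161),.018)):
    print(n,ray(c,uv,z).round(3))
E
```

```text
red 769 [205.4 211.1] [36.2 25.8] 82.9 paddle [0.5509 0.1705 0.041 ] bar 100.0 [206.5 224. ] [0.5287 0.1667 0.049 ]
blue 635 [245.8 200.4] [27.8 24.2] 80.5 paddle [0.568 0.104 0.041] bar 5.0 [249. 213.] [0.5461 0.0978 0.049 ]
green 670 [288.4 196.4] [34.2 24. ] 80.5 paddle [0.5741 0.0333 0.041 ] bar 425.0 [289.5 199.8] [0.5674 0.0315 0.049 ]
yellow 772 [328.7 189.1] [35.3 25.3] 78.7 paddle [ 0.5861 -0.0345  0.041 ] bar 98.0 [331.3 201.5] [ 0.5639 -0.0377  0.049 ]
glue [0.439 0.113 0.094]
tape [ 0.463 -0.053  0.024]
cup [ 0.747 -0.031  0.075]
tray [0.704 0.17  0.03 ]
rackNL [0.5   0.2   0.018]
rackNR [ 0.546 -0.08   0.018]
rackFL [0.596 0.214 0.018]
rackFR [ 0.64  -0.066  0.018]
```

Emit:
{"method": "carry_out", "body": {
  "deltas": [
    [[-0.045,-0.023,0.0],-4.5],
    [[-0.09,-0.046,0.01],-9],
    [[-0.135,-0.069,0.02],-13.5],
    [[-0.18,-0.092,0.03],-18],
    [[-0.225,-0.115,0.04],-22.5]
  ],
  "fingers": 1
}}

```text
t: 0.78
tcp_pos: [0.3145, 0.3457, 0.2158]
eef_rot: [-3.142, -0.0, -2.979]
ft_force: [0.3, 0.6, 0.2]
width: -0.0001
grasp_force: 0.0
```

```bash
cat >> h.py <<'E'
YAW=0.162;C=np.array([.5705,.067])
def togo(xy,z,yaw=YAW+np.pi):
    from scipy.spatial.transform import Rotation as Ro
    s=read_state();R=Ro.from_euler("xyz",s["eef_rot"]).as_matrix()
    e=(yaw-s["eef_rot"][2]+np.pi)%(2*np.pi)-np.pi
    print("t",round(s["t"],2),"tcp",np.round(s["tcp_pos"],4),"rot",np.round(s["eef_rot"],3),"q",np.round(s["q"],2),"F",np.round(s["ft_force"],1),"w",round(s["width"],3))
    print("go",(R.T@(np.array([*xy,z])-s["tcp_pos"])).round(4),"turn",round(np.degrees(-e),1))
E
python3 -c "
from h import *
togo((.529,.167),.12)"
```

```text
t 0.78 tcp [0.3145 0.3457 0.2158] rot [-3.142 -0.    -2.979] q [ 0.83  0.02 -0.24  1.31  0.    0.67] F [0.3 0.6 0.2] w -0.0
go [-0.1828 -0.2111  0.0958] turn 0.0
```

Emit:
{"method": "carry_out", "body": {
  "deltas": [
    [[-0.037,-0.042,0.01],0],
    [[-0.073,-0.084,0.02],0],
    [[-0.11,-0.127,0.025],0],
    [[-0.146,-0.169,0.025],0],
    [[-0.183,-0.211,0.025],0]
  ]
}}

```text
t: 1.4
tcp_pos: [0.5288, 0.1663, 0.191]
eef_rot: [3.141, -0.0, -2.982]
ft_force: [0.6, 1.4, -1.2]
width: -0.0001
grasp_force: 0.0
```

Emit:
{"method": "carry_out", "body": {
  "deltas": [
    [[0,0,0],0],
    [[0,0,0],0]
  ]
}}

```text
t: 1.65
tcp_pos: [0.5274, 0.1677, 0.1908]
eef_rot: [3.141, -0.001, -2.982]
ft_force: [0.3, -0.1, -0.1]
width: -0.0001
grasp_force: 0.0
```

```bash
python3 - <<'E'
from h import *
togo((.529,.167),.12)
c=get_calibration("wrist");im=snapshot("wrist");cv2.imwrite("pics/w1.png",im[:,:,::-1])
K=np.array([[c["fx"],0,c["cx"]],[0,c["fy"],c["cy"]],[0,0,1]])
pts=np.array([[.529,.167,.049],[.554,.029,.049],[.564,-.039,.049]])
print(cv2.projectPoints(pts,cv2.Rodrigues(np.array(c["R"]))[0],np.array(c["t"]),K,np.array(c["D"]))[0][:,0].round(0))
E
```

```text
t 1.65 tcp [0.5274 0.1677 0.1908] rot [ 3.141e+00 -1.000e-03 -2.982e+00] q [ 0.31  0.19 -0.11  1.27  0.    0.15] F [ 0.3 -0.1 -0.1] w -0.0
go [-0.0016 -0.0009  0.0708] turn -0.2
[[312. 192.]
 [141. 196.]
 [ 62. 195.]]
```

View pics/w1.png

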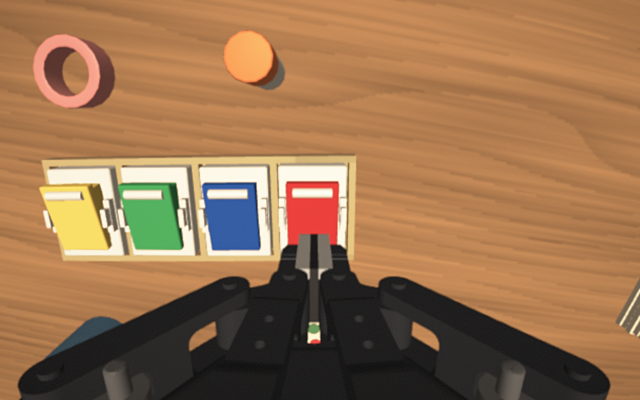

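The wrist view shows the bars at red (312,192), green (142,195) and yellow (63,195). These are within 2 px of the projected positions, so the positions hold. Now I press red.

Emit:
{"method": "carry_out", "body": {
  "deltas": [
    [[0,-0.001,0.04],0],
    [[0,-0.001,0.08],0],
    [[0,-0.001,0.105],0],
    [[0,-0.001,0.112],0],
    [[0,-0.001,0.112],0]
  ]
}}

```text
t: 2.33
tcp_pos: [0.5275, 0.1676, 0.0798]
eef_rot: [3.142, 0.0, -2.98]
ft_force: [0.5, 0.4, -0.2]
width: 0.0
grasp_force: 0.0
```

Emit:
{"method": "carry_out", "body": {
  "deltas": [
    [[0,0,0.004],0],
    [[0,0,0.007],0],
    [[0,0,0.01],0],
    [[0,0,0.013],0],
    [[0,0,0.013],0]
  ]
}}

```text
t: 2.95
tcp_pos: [0.528, 0.1668, 0.066]
eef_rot: [-3.142, -0.0, -2.982]
ft_force: [-0.4, 0.4, 1.0]
width: -0.0001
grasp_force: 0.3
```

Emit:
{"method": "carry_out", "body": {
  "deltas": [
    [[0,0,0.001],0],
    [[0,0,0.002],0],
    [[0,0,0.002],0]
  ]
}}

```text
t: 3.32
tcp_pos: [0.528, 0.1668, 0.0645]
eef_rot: [-3.141, 0.0, -2.982]
ft_force: [-1.8, -0.4, 4.8]
width: -0.0003
grasp_force: 2.2
```

Emit:
{"method": "carry_out", "body": {
  "deltas": [
    [[0,0,0.001],0],
    [[0,0,0.001],0]
  ]
}}

```text
t: 3.58
tcp_pos: [0.528, 0.1668, 0.0643]
eef_rot: [-3.142, 0.001, -2.982]
ft_force: [-4.6, -1.3, 10.9]
width: -0.0001
grasp_force: 5.1
```

Emit:
{"method": "carry_out", "body": {
  "deltas": [
    [[0,0,0.001],0],
    [[0,0,0.001],0]
  ]
}}

```text
t: 3.82
tcp_pos: [0.528, 0.1668, 0.064]
eef_rot: [3.142, 0.001, -2.982]
ft_force: [-7.6, -2.8, 16.3]
width: -0.0001
grasp_force: 7.9
```

Emit:
{"method": "carry_out", "body": {
  "deltas": [
    [[0,0,-0.01],0],
    [[0,0,-0.04],0],
    [[0,0,-0.09],0],
    [[0,0,-0.12],0],
    [[0,0,-0.12],0]
  ]
}}

```text
t: 4.45
tcp_pos: [0.5297, 0.1673, 0.1851]
eef_rot: [3.141, 0.006, -2.982]
ft_force: [0.2, -0.4, -0.1]
width: 0.0002
grasp_force: 0.0
```

```bash
python3 - <<'E'
from h import *
x=np.array([np.cos(YAW),np.sin(YAW)]);y=np.array([-x[1],x[0]])
r=read_state()["tcp_pos"][:2]
g=C-.0245*x-.035*y
print(g,r-.14*y); togo(g,.08)
cv2.imwrite("pics/w2.png",snapshot("wrist")[:,:,::-1])
E
```

```text
[0.55196602 0.0285066 ] [0.55231927 0.02915765]
t 4.45 tcp [0.5297 0.1673 0.1851] rot [ 3.141  0.006 -2.982] q [ 0.31  0.19 -0.12  1.26 -0.    0.15] F [ 0.2 -0.4 -0.1] w 0.0
go [ 0.0007 -0.1407  0.105 ] turn -0.1
```

View pics/w2.png

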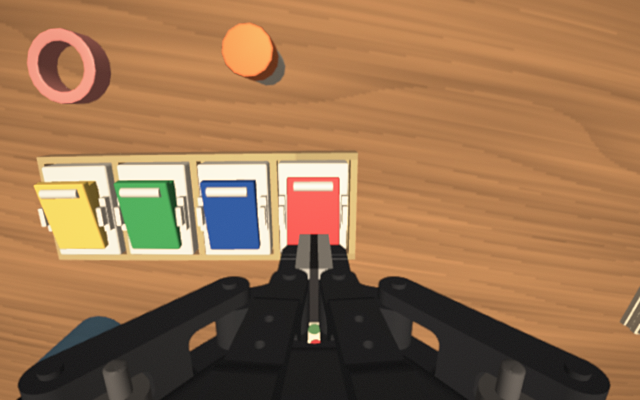

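Red, with its bar at (312,185), is now visibly tilted down and brighter; the units have not moved. Next is green.

Emit:
{"method": "carry_out", "body": {
  "deltas": [
    [[0,-0.045,0],0],
    [[0,-0.09,0],0],
    [[0,-0.14,0.02],0],
    [[0,-0.14,0.06],0],
    [[0,-0.14,0.08],0]
  ]
}}

```text
t: 5.12
tcp_pos: [0.5485, 0.0275, 0.0984]
eef_rot: [3.141, -0.005, -2.984]
ft_force: [0.2, -0.6, 0.2]
width: 0.0001
grasp_force: 0.0
```

Emit:
{"method": "carry_out", "body": {
  "deltas": [
    [[0,0,0.02],0],
    [[0,0,0.025],0],
    [[0,0,0.025],0]
  ]
}}

```text
t: 5.5
tcp_pos: [0.5497, 0.0286, 0.0766]
eef_rot: [3.141, -0.002, -2.982]
ft_force: [0.3, 0.3, 0.3]
width: -0.0001
grasp_force: 0.0
```

```bash
python3 -c "
from h import *
togo((.552,.029),.064)"
```

```text
t 5.5 tcp [0.5497 0.0286 0.0766] rot [ 3.141e+00 -2.000e-03 -2.982e+00] q [ 0.05  0.23 -0.31  1.03 -0.   -0.11] F [0.3 0.3 0.3] w -0.0
go [-0.0023 -0.      0.0126] turn -0.1
```

Emit:
{"method": "carry_out", "body": {
  "deltas": [
    [[-0.002,0,0.001],0],
    [[-0.002,0,0.004],0],
    [[-0.002,0,0.007],0],
    [[-0.002,0,0.01],0],
    [[-0.002,0,0.013],0]
  ]
}}

```text
t: 6.12
tcp_pos: [0.5521, 0.0289, 0.0643]
eef_rot: [-3.142, -0.0, -2.982]
ft_force: [-3.7, -1.1, 11.2]
width: -0.0001
grasp_force: 5.8
```

Emit:
{"method": "carry_out", "body": {
  "deltas": [
    [[0,0,0.001],0],
    [[0,0,0.002],0],
    [[0,0,0.002],0]
  ]
}}

```text
t: 6.5
tcp_pos: [0.5521, 0.0289, 0.064]
eef_rot: [-3.141, 0.001, -2.982]
ft_force: [-8.1, -0.1, 16.8]
width: -0.0003
grasp_force: 8.5
```

Emit:
{"method": "carry_out", "body": {
  "deltas": [
    [[0,0,-0.01],0],
    [[0,0,-0.04],0],
    [[0,-0.03,-0.05],0],
    [[0,-0.07,-0.05],0],
    [[0,-0.07,-0.03],0]
  ]
}}

```text
t: 7.12
tcp_pos: [0.5656, -0.0423, 0.0937]
eef_rot: [-3.14, 0.005, -2.985]
ft_force: [0.4, -0.2, -1.2]
width: 0.0002
grasp_force: 0.0
```

Emit:
{"method": "carry_out", "body": {
  "deltas": [
    [[0,0,0.01],0],
    [[0,0,0.013],0],
    [[0,0,0.013],0]
  ]
}}

```text
t: 7.5
tcp_pos: [0.5634, -0.0397, 0.0793]
eef_rot: [3.142, -0.0, -2.981]
ft_force: [0.5, 0.3, 0.1]
width: -0.0002
grasp_force: 0.0
```

```bash
python3 -c "
from h import *
togo((.5635,-.040),.064)"
```

```text
t 7.5 tcp [ 0.5634 -0.0397  0.0793] rot [ 3.142 -0.    -2.981] q [-0.07  0.26 -0.27  1.04  0.   -0.23] F [0.5 0.3 0.1] w -0.0
go [-0.     -0.0003  0.0153] turn -0.1
```

Emit:
{"method": "carry_out", "body": {
  "deltas": [
    [[0,0,0.004],0],
    [[0,0,0.007],0],
    [[0,0,0.01],0],
    [[0,0,0.013],0],
    [[0,0,0.015],0]
  ]
}}

```text
t: 8.12
tcp_pos: [0.5632, -0.0402, 0.0642]
eef_rot: [-3.142, -0.0, -2.982]
ft_force: [-5.1, -0.3, 11.9]
width: -0.0001
grasp_force: 6.2
```

Emit:
{"method": "carry_out", "body": {
  "deltas": [
    [[0,0,0.001],0],
    [[0,0,0.002],0],
    [[0,0,0.002],0]
  ]
}}

```text
t: 8.5
tcp_pos: [0.5633, -0.0402, 0.064]
eef_rot: [-3.141, 0.001, -2.982]
ft_force: [-7.7, -1.0, 16.0]
width: -0.0001
grasp_force: 8.2
```

Emit:
{"method": "carry_out", "body": {
  "deltas": [
    [[0,0,-0.01],0],
    [[0,0,-0.04],0],
    [[0,0,-0.09],0],
    [[0,0,-0.14],0],
    [[0,0,-0.17],0]
  ]
}}

```text
t: 9.12
tcp_pos: [0.5645, -0.0402, 0.2351]
eef_rot: [-3.141, 0.004, -2.982]
ft_force: [0.6, 0.7, -0.5]
width: -0.0003
grasp_force: 0.0
```

Emit:
{"method": "carry_out", "body": {
  "deltas": [
    [[0.04,0,0],0],
    [[0.08,0,0],0],
    [[0.08,0,0],0],
    [[0.08,0,0],0]
  ]
}}

```text
t: 9.62
tcp_pos: [0.4852, -0.0529, 0.2326]
eef_rot: [-3.141, 0.002, -2.982]
ft_force: [0.2, 0.9, 0.9]
width: 0.0002
grasp_force: 0.0
```

```bash
python3 - <<'E'
from h import *
togo((.5,0),.23)
a=snapshot("scene")[110:300,220:500];b=snapshot("wrist")
im=np.vstack([cv2.resize(a,(640,434))[:,:]]);cv2.imwrite("pics/s3.png",im[:,:,::-1]);cv2.imwrite("pics/w3.png",b[:,:,::-1])
E
```

```text
t 9.62 tcp [ 0.4852 -0.0529  0.2326] rot [-3.141e+00  2.000e-03 -2.982e+00] q [-0.11  0.06 -0.17  1.34  0.   -0.27] F [0.2 0.9 0.9] w 0.0
go [-0.023   0.0499  0.0026] turn -0.1
```

View pics/s3.png

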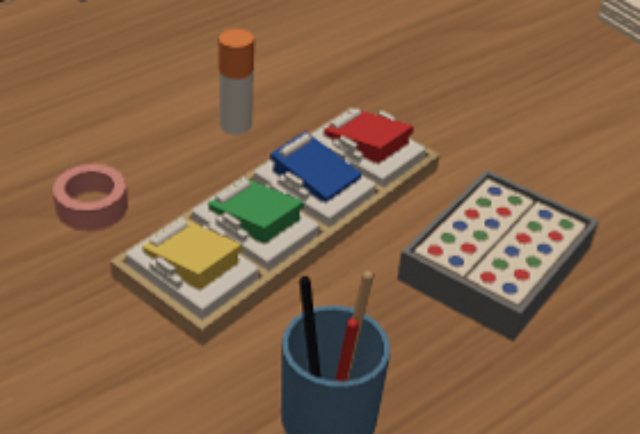

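View pics/w3.png

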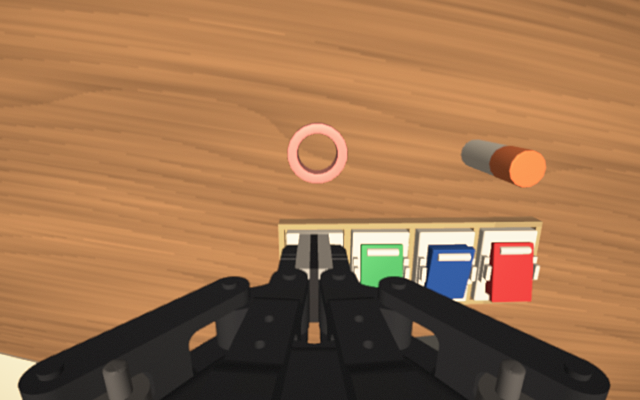

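The scene crop shows red (370,135), green (255,210) and yellow (195,250) tipped on, with their far ends raised. Blue (315,165) is still off, all units sit flat in their pockets, and the other things are where they stood. The wrist view agrees, and the arm is clear.

```bash
python3 -c "
from rig import *
print(sign_off())"
```

```text
the job is handed in; nothing more can be done
None
```

I pressed the red, green and yellow rockers to their stops in that order, left blue off with nothing else disturbed and the arm clear, and handed the job in at about 10 s; no verdict was returned.

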